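# Hang the pipette back between its neighbours

### The arm

A 7-joint arm with a two-finger parallel gripper is mounted at the origin on the work surface. World frame = base frame: x ahead of the robot, y to its left, z up, the work surface at z = 0. Lengths are in m, angles in rad, forces in N, time in s.
With the tool pointing down it reaches from about 0.4 to 0.85 m from the base axis. Payload 10.4 kg.
Tool frame: the origin (TCP) lies midway between the tips of the shut fingers; the grasp point (between the pads) lies 19 mm behind it; x points along the fingers, z is the direction in which the jaws open and shut, and the axes are right-handed (so a half turn about x gives the same grasp; the last joint's range is limited). The gripper opens to 87 mm and grips with 3 to 60 N. Pads are 19 mm wide; open, the fingers measure 117 mm over their backs; the gripper's body (75 mm by 190 mm) begins 51 mm behind the grasp point.
Start: joints at [-1.299, 0.332, -0.065, 1.46, 0.022, 1.35, -0.088], TCP at [0.182, 0.598, 0.223] pointing down, gripper open.
Joint ranges: [-2.6, 2.6], [-0.5, 2.12], [-1.47, 1.34], [0.16, 2.42], [-1.27, 4.41], [0.06, 2.06], [-2.6, 2.6]. Speed limits (rad/s): [2.22, 2.22, 2.79, 2.79, 3.14, 3.14, 3.14].

### API

Orientations are given as a unit quaternion [x, y, z, w].
In Python, from bench import read_state, camera, camera_params, close_job gives the robot as it stands.
- The arm moves only by the tool arm_command, never from a script. Its argument "targets" is a list of rows, each a list of 7 numbers: the closure in counts, from 0 (fully open) to 255 (shut), then the shift along the tool's x, y, z in mm, then the turn, a rotation vector about the tool's x, y, z in rad. A call has 1 to 10 rows; each row is the pose to reach, as a shift and turn from the pose commanded when the call began, along the tool's axes at that moment; what a row does not reach only later rows make up. A row lasts 1/10 s, in which the tool goes at most 50 mm and 8.59 degrees, less where a joint would pass 70% of its speed; a pose out of reach is approached as far as the arm can. A call with a gripper value outside its range is refused whole. The fingers move at their own pace and stop on an object; "newtons" is the grip in N (left out, the last holds). Time passes only in rows, so rows that repeat a pose let the fingers close. It gives the time, the measured TCP pose, the force and the opening at its end, in the units of the state.
- read_state(): the state, without advancing time (a new reading comes with each control period).
- camera(name): name is "side" or "top"; returns the picture (400x640x3 uint8, red, green, blue); there is no depth.
- camera_params(name): a dict with "intrinsics" (3x3 intrinsics, pixels), "dist" ([k1, k2, p1, p2, k3] as OpenCV has them; the pictures are not rectified), "xyz" and "orientation" of the camera in the world. Camera axes: x right, y down, z forward; pixel columns grow to the right and rows downward; lengths in m; the calibration is good to about 2 mm. A picture is of the moment at which its call begins. camera_params takes no time and is no camera call.
- close_job(): hands the job in, once; it reports no verdict.
The state is a dict: "time": time; "joint_positions": joint angles; "joint_vel": joint speeds; "joint_torque": joint torques, N m; "ee_pos": TCP position; "eef_rot": TCP orientation; "ft_force": force on the tool from outside, world axes, zero at the start; "torque": the same for the moment, N m; "width": finger opening in m.
Only numpy, scipy, OpenCV 4.12 (cv2) and the standard library are available. Lean on these libraries where they do the work, as an engineer would, in place of code of your own. Each camera call takes 0.05 s, during which the arm holds its last target.

### The job

Take the blue pipette out of its bench pot and hang it in the one empty cradle of the pipette stand: slide it in between its neighbours, push it back gently against the orange sprung keeper until its flange is behind the lip, press it down until the flange lies flat and fully home on the fork, and let go. Do not force it (stay below 25 N at all times), do not knock the neighbouring pipettes, and leave everything else on the bench alone.

Things in the scene. Friction and masses are not known exactly. Their poses are not given: they have to be found in the camera images.
- pipette: The blue pipette (100 to 190 g), upright in the pot at the start. Origin: centre of its flange's underside, z up. Flange 32 (x) by 36 (y) mm, z 0 to +10 mm; handle block 24 (x) by 28 (y) mm, z +10 to +60; orange button to +68. Below: round shaft, 16 mm diameter, to z -75; nose, 12 mm diameter, to -120.
- pipette_grip (a point): On the pipette's axis, 50 mm above the flange's underside: a good place to grip, across the handle's two x faces (24 mm apart), so that the fingers keep clear of the keeper and of the neighbours once it hangs. Axes as the pipette's.
- pipette_tip (a point): Lower end of the pipette's nose, 120 mm below the flange's underside. Axes as the pipette's.
- pot: Fixed grey bench pot, foot 90 mm across, 55 mm high. The pipette's nose (45 mm long) stands in its central hole, about 15 mm wide, the shaft's shoulder on its rim: lift by 60 mm to free it. Origin: centre of its underside; z up.
- cradle: The empty cradle of the stand (white fork, orange keeper, dark bracket), always one of the three inner ones of five, 54 mm apart. Origin: middle of the slot, 150 mm above the table, level with the fork's flat top. x from open front to back, y along the row, z up. Home is pipette origin at y 0, z 0, x = the fork's unknown shift (see cradle_lip).
- cradle_entry (a point): A free point in front of the slot, 110 mm before the cradle's origin (x -110) and 8 mm above the fork top: with the pipette's origin here it can be moved straight along +x into the slot. Slot 21 mm wide, mouth flared, fork front end nominally at x -59. Axes as the cradle's.
- cradle_lip (a point): NOMINAL top of the lip: lip 5 mm high, 8 mm thick (x -24.5 to -16.5) on both tines of the fork. The whole fork, with lip and keeper, is clamped at an unknown place up to 17 mm nearer or farther along x; these poses do not show it, so find it by feel. It stays put when pushed gently.
- cradle_keeper (a point): NOMINAL keeper front face at rest (x +8; z +2 to +16 mm; shifts with the fork). Slides back along x: 0.6 N per mm from zero, hard stop at 12 mm. Flange 7 to 9 mm above the fork clears the lip when it is pushed 8 mm (4.8 N); 10 mm (6 N) is good. It then pinches the flange on the lip: press down to seat, 6 to 8 N.
- stand: The pipette stand: grey base 170 mm (x) by 330 mm (y) by 12 mm, two posts and an aluminium bar behind the cradles, 146 mm high. Fixed. Origin: at table height under the nominal seat of the middle cradle. x to the back, y along the row; same directions as the cradle's.
- pip_a: A neighbouring pipette, same shape and size as the blue one but with a light grey handle and a yellow button, hanging loosely in one of the other cradles of the stand. Origin: centre of its flange's underside; z up. Leave it hanging where it is.
- pip_b: A neighbouring pipette, same shape and size as the blue one but with a light grey handle and a red button, hanging loosely in one of the other cradles of the stand. Origin: centre of its flange's underside; z up. Leave it hanging where it is.
- pip_c: A neighbouring pipette, same shape and size as the blue one but with a light grey handle and a green button, hanging loosely in one of the other cradles of the stand. Origin: centre of its flange's underside; z up. Leave it hanging where it is.
- pip_d: A neighbouring pipette, same shape and size as the blue one but with a light grey handle and a purple button, hanging loosely in one of the other cradles of the stand. Origin: centre of its flange's underside; z up. Leave it hanging where it is.
- bottle: Green bottle with a blue cap, 60 mm across, 120 mm high, left of the stand. Origin: centre of its underside. Leave alone.
- beaker: Clear plastic beaker, 70 mm across, 80 mm high. Origin: centre of its underside. Leave alone.
- vial_a: Small vial with a blue cap, 24 mm across, 45 mm high. Origin: centre of its underside. Leave alone.
- vial_b: Small vial with a green cap, 24 mm across, 45 mm high. Origin: centre of its underside. Leave alone.

How it is judged:
On the way, in this order (a step that is already met when the one before it is completed fails the run):
1. the pipette is drawn up out of the pot (z of pipette in the frame of pot above 0.15 m), for 0.05 s.
2. upright, its shaft is in the empty cradle's slot with the flange still above the lip (x of pipette in the frame of cradle between -0.026 and 0.03 m and y of pipette in the frame of cradle between -0.006 and 0.006 m and z of pipette in the frame of cradle above 0.003 m and angle between pipette's own z axis and vertical below 0.2 rad), for 0.1 s.
At the end, for the whole second after the job is handed in: The blue pipette hangs released and at rest in the empty cradle, flange home behind the lip: origin within 2.5 mm of the fork's top, 5 mm of the slot's middle, x -21 to +28 mm in the cradle, upright within 0.06 rad, touching the cradle; the neighbours within 8 mm of where they hung (x of pipette in the frame of cradle between -0.021 and 0.028 m and y of pipette in the frame of cradle between -0.005 and 0.005 m and z of pipette in the frame of cradle between -0.003 and 0.0025 m and angle between pipette's own z axis and vertical below 0.06 rad and contact force between pipette and cradle above 0.3 N and linear speed of pipette below 0.02 m/s and distance of each of pip_a, pip_b, pip_c, pip_d from where it was at the start of the episode below 0.008 m).
It fails at once if the pipette is forced against the cradle with more than 25 N (contact force between pipette and cradle above 25 N).
It fails at once if a neighbouring pipette is knocked: displaced by more than 8 mm, tipped by more than 0.2 rad, or struck with more than 5 N by the pipette, fingers or arm (distance of any of pip_a, pip_b, pip_c, pip_d from where it was at the start of the episode above 0.008 m or angle between any of pip_a, pip_b, pip_c, pip_d's own z axis and vertical above 0.2 rad or contact force between any of pip_a, pip_b, pip_c, pip_d and pipette above 5 N or contact force between any of pip_a, pip_b, pip_c, pip_d and the fingers above 5 N or contact force between any of pip_a, pip_b, pip_c, pip_d and the arm above 5 N).
It fails at once if the bottle, beaker or a vial is moved by more than 20 mm (distance of any of bottle, beaker, vial_a, vial_b from where it was at the start of the episode above 0.02 m).
It also fails if it takes over 61 s, if anything falls off the work surface, if the arm or the gripper's body presses on something with over 40 N, if the wrist force passes 120 N, or if a joint passes its speed limit or range.

## Working session

There is one attempt and no reset: what is moved stays moved. The work goes in short steps, Python scripts to look and compute and a tool call to move; the robot and the scene stay as the last step left them, time stands still between calls to the robot, and variables do not carry over. Pictures are saved under pics/ and viewed, and the job is handed in when it is done.

Besides the shell and the picture viewer there is one more tool, called after "Emit:" as name(argument=value, ...) on one line, values as JSON. arm_command: Moves the arm, as the interface text tells. Its arguments: {"type":"object","properties":{"targets":{"type":"array"},"newtons":{"type":"number"}},"required":["targets"]}

```bash
mkdir -p pics; ls
python3 - <<'E'
from bench import *
import cv2
s=read_state(); print(s)
for n in("side","top"):
    cv2.imwrite(f"pics/{n}0.png",camera(n)[:,:,::-1]); print(n,camera_params(n))
E
```

```text
pics
{'time': 0.0, 'joint_positions': array([-1.29863575,  0.33284896, -0.06470061,  1.46097833,  0.02159569,
        1.34988836, -0.08850341]), 'joint_vel': array([ 1.00134056e-03, -6.23938734e-05, -1.21464017e-03, -3.74270463e-04,
       -6.06195528e-04, -1.59442989e-03,  1.61229854e-03]), 'joint_torque': array([-1.56473183e-03, -6.23253322e+01,  2.36337713e-02, -3.89908469e+01,
       -6.14277623e-02,  3.95833421e-02,  1.34241718e-04]), 'ee_pos': array([0.18145751, 0.59766   , 0.22175057]), 'eef_rot': array([-0.42147928,  0.56839101,  0.42084257,  0.56760762]), 'ft_force': array([-0.34898977, -0.08274612, -0.07414698]), 'torque': array([ 0.01658056, -0.00518112,  0.06143452]), 'width': 0.08683679598753408}
side {'intrinsics': array([[448.89006391,   0.        , 323.38015573],
       [  0.        , 448.89006391, 192.54963807],
       [  0.        ,   0.        ,   1.        ]]), 'dist': array([0.03765276, 0.        , 0.        , 0.        , 0.        ]), 'xyz': array([-0.13818958, -0.7921372 ,  0.79454535]), 'orientation': array([ 0.81793703, -0.31345709,  0.16199915, -0.45440065])}
top {'intrinsics': array([[375.88198963,   0.        , 318.44321175],
       [  0.        , 375.88198963, 191.87285427],
       [  0.        ,   0.        ,   1.        ]]), 'dist': array([0.00127098, 0.        , 0.        , 0.        , 0.        ]), 'xyz': array([ 0.31168616, -0.0298019 ,  1.43649773]), 'orientation': array([ 0.70901966, -0.70019857,  0.05084624, -0.06654137])}
```

View pics/side0.png

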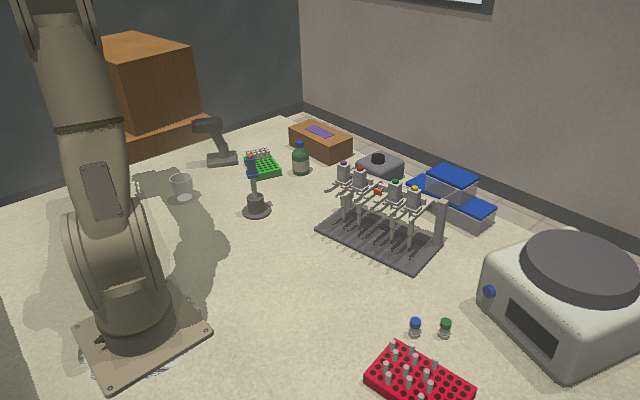

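View pics/top0.png

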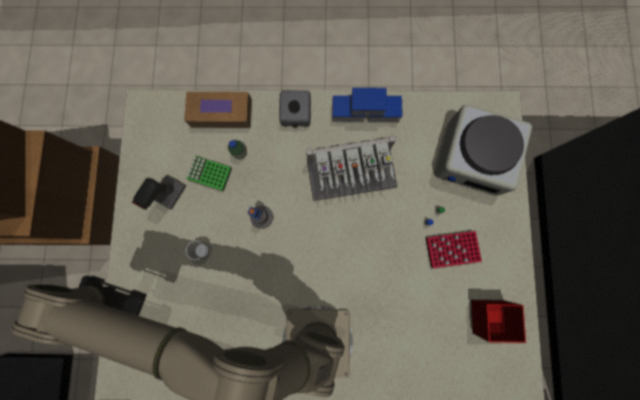

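The blue pipette stands in the pot at side (252,165)–(256,205), top (256,212). The stand runs purple, red, empty, green, yellow, so the middle cradle is the empty one, with its keeper at side (378,191). I'll zoom in for precise pixels.

Run:
```python
import cv2
a=cv2.imread("pics/side0.png");b=cv2.imread("pics/top0.png")
def z(im,x,y,w,h,f,n): cv2.imwrite(n,cv2.resize(im[y:y+h,x:x+w],None,fx=f,fy=f,interpolation=cv2.INTER_CUBIC))
z(a,310,150,140,125,5.7,"pics/s_stand.png")
z(a,225,140,60,80,7,"pics/s_pot.png")
z(b,300,130,105,75,7.5,"pics/t_stand.png")
z(b,235,190,50,45,10,"pics/t_pot.png")
```

```text
(no output)
```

View pics/s_stand.png

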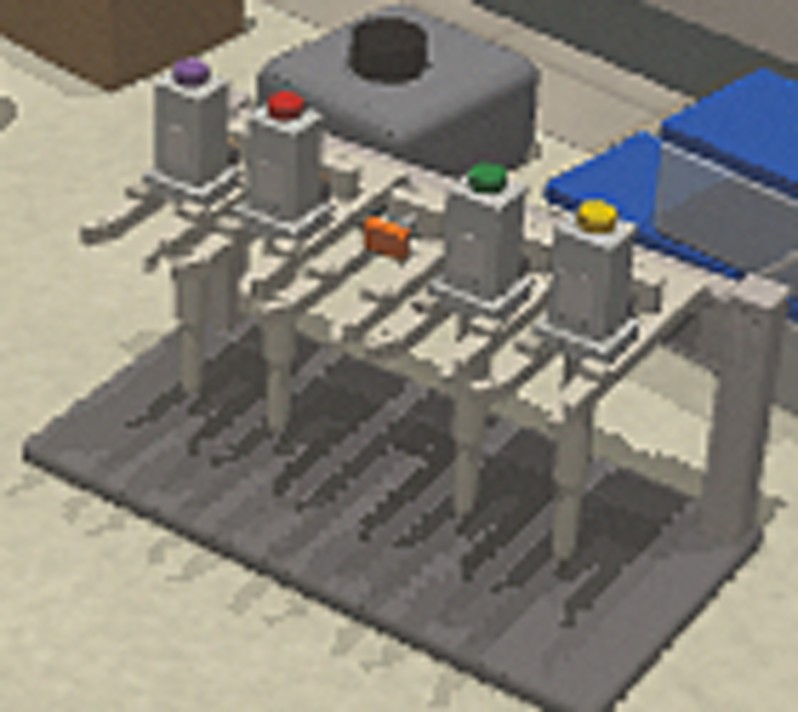

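View pics/s_pot.png

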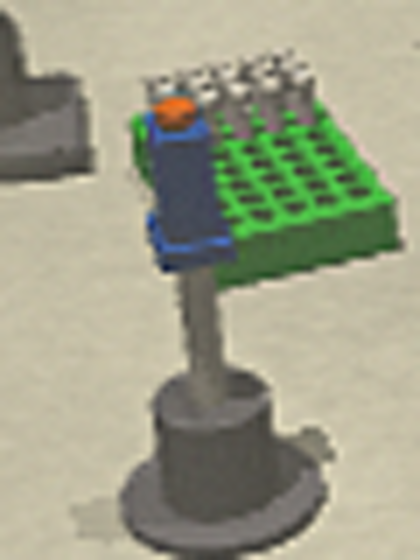

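View pics/t_stand.png

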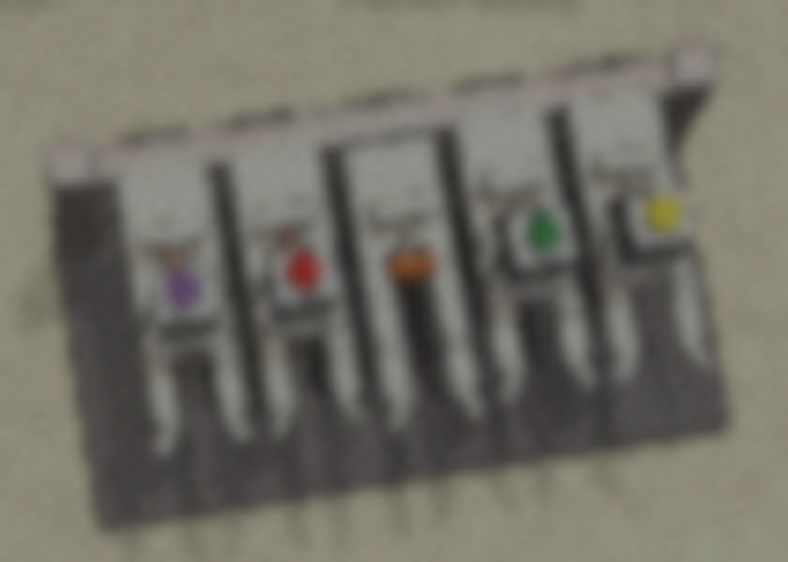

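View pics/t_pot.png

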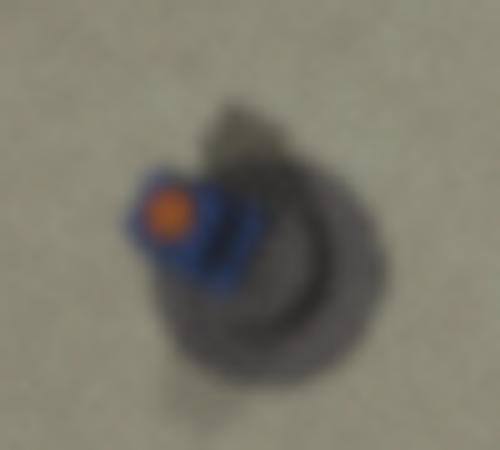

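```bash
cat > h.py <<'E'
import numpy as np,cv2
from scipy.spatial.transform import Rotation as R
from bench import camera_params
P={n:camera_params(n) for n in("side","top")}
def proj(n,p):
    p=np.atleast_2d(np.array(p,float)); c=P[n]; M=R.from_quat(c['orientation']).as_matrix()
    rv=cv2.Rodrigues(M.T)[0]; t=-M.T@c['xyz']
    return cv2.projectPoints(p.reshape(-1,1,3),rv,t,c['intrinsics'],c['dist'])[0].reshape(-1,2)
def ray(n,uv):
    c=P[n]; x=cv2.undistortPoints(np.array(uv,float).reshape(1,1,2),c['intrinsics'],c['dist']).ravel()
    return c['xyz'],R.from_quat(c['orientation']).as_matrix()@np.array([x[0],x[1],1])
def onz(n,uv,z):
    o,d=ray(n,uv); return o+d*(z-o[2])/d[2]
def tri(a,b):
    A=[];y=[]
    for n,uv in(("side",a),("top",b)):
        o,d=ray(n,uv); d/=np.linalg.norm(d); Q=np.eye(3)-np.outer(d,d); A.append(Q); y.append(Q@o)
    x=np.linalg.lstsq(np.vstack(A),np.hstack(y),rcond=None)[0]
    return x, proj("side",x)[0]-a, proj("top",x)[0]-b
def rz(a): return np.array([[np.cos(a),-np.sin(a),0],[np.sin(a),np.cos(a),0],[0,0,1]])
def box(x0,x1,y0,y1,z0,z1): return np.array([[x,y,z] for x in(x0,x1) for y in(y0,y1) for z in(z0,z1)])
def hsv(im): return cv2.cvtColor(im,cv2.COLOR_BGR2HSV)
E
python3 - <<'E'
from h import *
a=cv2.imread("pics/side0.png");b=cv2.imread("pics/top0.png")
def blob(im,h0,h1,smin,vmin,roi):
    x,y,w,h=roi; H=hsv(im)[y:y+h,x:x+w].astype(int)
    m=(H[...,0]>=h0)&(H[...,0]<=h1)&(H[...,1]>smin)&(H[...,2]>vmin)
    ys,xs=np.nonzero(m); return (xs.mean()+x,ys.mean()+y,len(xs)) if len(xs) else None
rs=(320,150,120,60);rt=(310,145,90,40)
for nm,h0,h1 in(("purple",125,160),("red",0,4),("green",45,90),("yellow",22,32),("orange",6,16)):
    A=blob(a,h0,h1,150 if nm!="purple" else 70,60,rs);B=blob(b,h0,h1,110 if nm!="purple" else 50,50,rt); print(nm,A,B)
    if A and B: print([np.round(v,4) for v in tri(A[:2],B[:2])])
A=blob(a,5,16,150,80,(240,148,25,15));B=blob(b,0,16,120,60,(240,200,30,25));print(A,B,tri(A[:2],B[:2]))
E
```

```text
purple (np.float64(342.8333333333333), np.float64(161.83333333333334), 12) (np.float64(324.0), np.float64(168.2), 10)
[array([ 0.5961, -0.0185,  0.2171]), array([-0.0128,  0.0026]), array([ 0.0065, -0.0084])]
red (np.float64(359.3809523809524), np.float64(167.9047619047619), 21) (np.float64(340.0), np.float64(165.5), 12)
[array([ 0.6059, -0.0716,  0.2163]), array([ 0.0306, -0.0066]), array([-0.0155,  0.0192])]
green (np.float64(395.0), np.float64(179.5), 4) (np.float64(371.6666666666667), np.float64(160.66666666666666), 3)
[array([ 0.6236, -0.1772,  0.219 ]), array([-0.4127,  0.0985]), array([ 0.2111, -0.2376])]
yellow (np.float64(414.38461538461536), np.float64(187.23076923076923), 26) (np.float64(388.0), np.float64(158.0), 9)
[array([ 0.6333, -0.2314,  0.2167]), array([-0.1886,  0.0468]), array([ 0.0965, -0.1032])]
orange (np.float64(377.025), np.float64(191.1), 40) (np.float64(354.1333333333333), np.float64(165.2), 15)
[array([ 0.6212, -0.1229,  0.1611]), array([-0.1724,  0.038 ]), array([ 0.086 , -0.1027])]
(np.float64(249.41176470588235), np.float64(155.41176470588235), 17) (np.float64(251.41666666666666), np.float64(210.75), 12) (array([0.45327623, 0.22168154, 0.19674258]), array([ 0.04671826, -0.00468431]), array([-0.02172468,  0.0341447 ]))
```

```bash
cat > fit.py <<'E'
from h import *
from scipy.optimize import minimize
a=cv2.imread("pics/side0.png");b=cv2.imread("pics/top0.png")
# blue pipette silhouette fit
def mask(n,im,roi):
    H=hsv(im).astype(int); m=(H[...,0]>100)&(H[...,0]<130)&(H[...,1]>90)
    o=np.zeros(m.shape,np.float32); x,y,w,h=roi; o[y:y+h,x:x+w]=m[y:y+h,x:x+w]; return o
ms=mask("side",a,(240,150,25,35)); mt=mask("top",b,(240,200,30,25))
print(ms.sum(),mt.sum())
S=8
def render(n,parts,roi):
    x,y,w,h=roi; o=np.zeros((h*S,w*S),np.uint8)
    for p in parts:
        q=(proj(n,p)-[x,y]+.5)*S; cv2.fillConvexPoly(o,cv2.convexHull(np.round(q).astype(np.int32)),1)
    return cv2.resize(o.astype(np.float32),(w,h),interpolation=cv2.INTER_AREA)
def cost(p):
    T=lambda q:q@rz(p[2]).T+[p[0],p[1],.130]
    fl=T(box(-.016,.016,-.018,.018,0,.01));ha=T(box(-.012,.012,-.014,.014,.01,.06))
    c=0
    for n,m,roi in(("side",ms,(230,145,45,45)),("top",mt,(235,195,40,35))):
        r=render(n,[fl,ha],roi); x,y,w,h=roi
        if n: 
            # ignore button
            t=np.linspace(0,6.28,24);bt=T(np.array([[.008*np.cos(s),.008*np.sin(s),z] for s in t for z in(.06,.068)]))
            k=render(n,[bt],roi)
        c+=(((r-m[y:y+h,x:x+w])**2)*(1-k)).sum()
    return c
if __name__=="__main__":
    for y in np.radians(np.arange(-90,91,7.5)):
        r=minimize(cost,[.453,.2217,y],method="Nelder-Mead",options=dict(initial_simplex=[[.453,.2217,y],[.456,.2217,y],[.453,.2247,y],[.453,.2217,y+.08]],maxiter=60))
        print(round(np.degrees(y)),r.x[:2].round(4),round(np.degrees(r.x[2]),1),round(r.fun,1))
E
python3 fit.py
python3 - <<'E'
from h import *
b=cv2.imread("pics/top0.png");a=cv2.imread("pics/side0.png")
th=np.radians(9.9);o=np.array([.615,-.125,0])
def draw(im,n,th,o,f,roi,name,x0):
    x,y,w,h=roi; I=cv2.resize(im[y:y+h,x:x+w],None,fx=f,fy=f,interpolation=cv2.INTER_CUBIC)
    def L(p,q,c):
        u=((proj(n,np.array([p,q])@rz(th).T+o)-[x,y]+.5)*f).astype(int); cv2.line(I,tuple(map(int,u[0])),tuple(map(int,u[1])),c,1,cv2.LINE_AA)
    c=[(x0,-.165),(x0+.17,-.165),(x0+.17,.165),(x0,.165)]
    for i in range(4): L((*c[i],.012),(*c[(i+1)%4],.012),(0,0,255))
    for i in range(-2,3):
        for s in(-.0105,.0105): L((-.059,i*.054+s,.15),(0.0,i*.054+s,.15),(0,255,0))
    cv2.imwrite(name,I)
draw(b,"top",th,o,7.5,(300,130,105,75),"pics/ot.png",-.095)
draw(a,"side",th,o,5.5,(310,150,140,125),"pics/os.png",-.095)
E
```

```text
37.0 46.0
-90 [0.4523 0.2219] -120.3 234.8
-82 [0.4516 0.2208] -77.2 293.3
-75 [0.4535 0.222 ] -29.3 206.3
-68 [0.4539 0.2223] -30.1 205.7
-60 [0.4533 0.2223] -30.8 206.3
-53 [0.4536 0.2225] -30.2 205.0
-45 [0.4529 0.22  ] -30.4 210.0
-38 [0.4537 0.2225] -30.2 205.1
-30 [0.4538 0.2226] -30.2 205.3
-22 [0.4541 0.2222] -29.8 205.6
-15 [0.4542 0.2231] -29.5 205.7
-7 [0.4538 0.2223] -29.5 205.8
0 [0.4538 0.2226] -30.3 204.7
7 [0.4534 0.2215] -29.9 207.1
15 [0.457 0.227] -29.5 223.8
22 [0.4526 0.2217] 59.2 235.1
30 [0.454  0.2211] 59.7 234.1
38 [0.453  0.2215] 59.6 234.0
45 [0.4527 0.2214] 60.3 234.8
53 [0.4532 0.2215] 60.2 234.7
60 [0.4535 0.2216] 59.8 233.4
68 [0.4531 0.221 ] 59.7 233.2
75 [0.4532 0.2219] 59.6 234.3
82 [0.4532 0.2214] 60.3 234.7
90 [0.4523 0.2219] 59.7 234.6
```

View pics/ot.png

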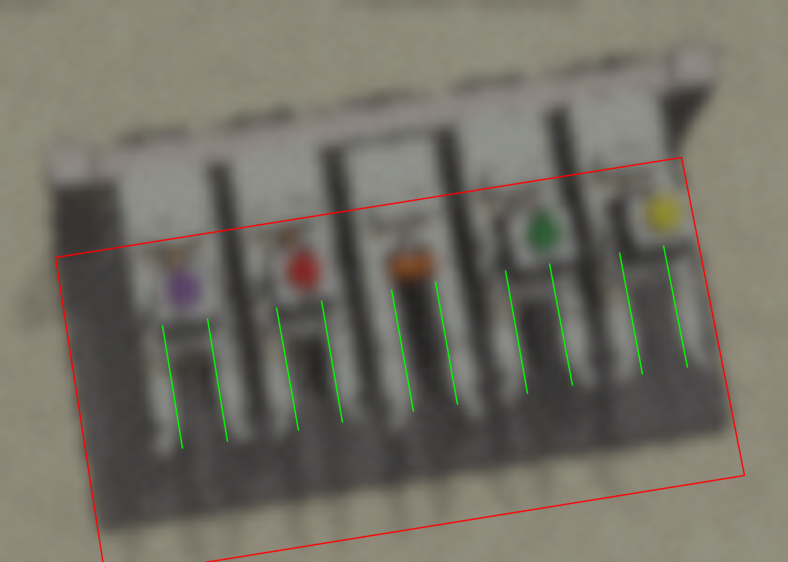

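View pics/os.png

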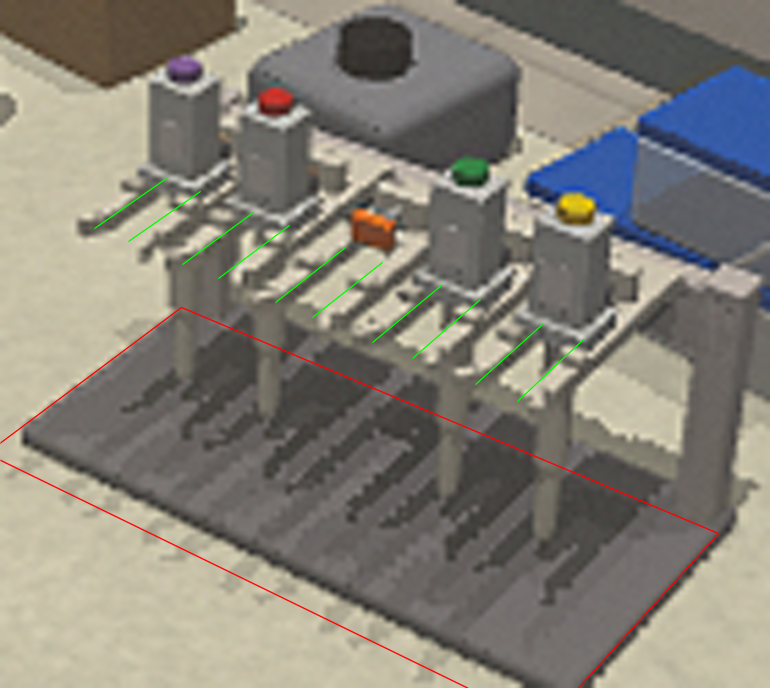

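Run:
```python
from h import *
a=cv2.imread("pics/side0.png");b=cv2.imread("pics/top0.png")
for im,c in((a,(243,150,20,32)),(b,(246,204,18,18))):
    x,y,w,h=c; H=hsv(im)[y:y+h,x:x+w]; I=im[y:y+h,x:x+w].astype(int)
    print("\n".join(" ".join("%3d"%v for v in r) for r in (I[...,0]-I[...,2])))
# stand yaw
f=7.5
def zt(u,v): return ((u+.5)/f-.5+300,(v+.5)/f-.5+130)
p=[onz("top",zt(100,527),.006),onz("top",zt(728,432),.006)]; d=p[1]-p[0]; print(p,np.degrees(np.arctan2(d[0],-d[1])),np.linalg.norm(d))
p=[onz("top",zt(47,150),.146),onz("top",zt(715,47),.146)]; d=p[1]-p[0]; print(p,np.degrees(np.arctan2(d[0],-d[1])),np.linalg.norm(d))
f=5.7
def zs(u,v): return ((u+.5)/f-.5+310,(v+.5)/f-.5+150)
for uv in((26,448),(762,537)): print(onz("side",zs(*uv),.012))
```

```text
-30 -30 -32 -30 -28 -30 -30 -24 -23 -21 -19 -29 -13 -19 -21 -29 -12 -14 -24 -24
-33 -29 -25 -19 -20 -15 -26 -21 -18 -22 -29 -28 -19 -21 -24 -22 -14 -10 -18 -23
-31 -33 -29 -14 -24 -24 -14  -9 -11 -23 -20 -11 -17 -13 -19 -24 -30 -21 -14 -22
-32 -32 -29 -14 -13  -7   2   7   6  -4 -21 -30 -19 -16 -15 -24 -23 -11 -16 -15
-31 -29 -27 -11 -18 -114 -191 -191 -174 -75 -12 -23 -16 -12 -15 -16 -16 -12 -15 -12
-33 -35 -35 -42 -155 -194 -181 -178 -182 -132   7 -17 -13 -15 -16 -16 -13 -18  -8 -15
-31 -16  21 106 -49 -99 -144 -126 -58 -40  19 -12 -16 -10 -15 -14 -11 -12 -12 -15
-22  -6  33  94 -30 -86 -77 -74 -73 -22  94  21 -19 -10 -13 -16 -16 -14  -4  -8
-21  -8  -1  58  89 -13 -28 -28  16 101 100  77 -23 -11  -8 -13 -17 -17  -9  -9
-32  -9 -12  32  98 103 109 110 102  82  65  40  -3 -16  -8 -13 -16 -15  -9  -6
-30  -9  -6  29  57  23  13  10   8  13  17  17   1 -15  -6  -5  -6  -7  -7  -7
-32  -6  -5  13  21  19  17  18  18  20  21  18   4 -10  -7  -5  -8  -9  -8  -7
-32  -9  -6   5  23  22  18  17  19  20  21  19   4 -11 -11  -6  -5  -6  -7  -8
-30 -14  -7   7  21  18  18  22  21  20  20  21 
[... 2402 characters left out ...]
5  -4
-21 -19 -19 -14  -4   4  14  22  29  29  33  38  30  12  -2  -4  -3  -4
-20 -20 -19 -16  -9  -3   2   8  12  20  30  35  22   5  -4  -4  -4  -4
-21 -21 -19 -16 -11  -6  -3  -2   1   6  15  18   9  -1  -4  -4  -5  -4
-19 -20 -20 -18 -12  -7  -3  -4  -4  -2   2   3  -1  -4  -4  -3  -6  -3
-20 -22 -19 -17 -15  -9  -5  -4  -3  -2  -2  -3  -4  -3  -4  -4  -5  -4
[array([0.52020978, 0.02467718, 0.006     ]), array([ 0.5730982 , -0.29707829,  0.006     ])] 9.33449749143152 0.3260732541284279
[array([0.67988835, 0.0474719 , 0.146     ]), array([ 0.73295022, -0.26849028,  0.146     ])] 9.533147708421415 0.32038673786900707
[0.51969794 0.02055273 0.012     ]
[ 0.73323026 -0.27337171  0.012     ]
```

```bash
cat > fit2.py <<'E'
import fit
from fit import *
def soft(im,lo,hi):
    I=im.astype(float); return np.clip((I[...,0]-I[...,2]-lo)/(hi-lo),0,1).astype(np.float32)
fit.ms=soft(a,-8,16); fit.mt=soft(b,-8,16)
# limit
for nm,roi in(("ms",(243,152,18,30)),("mt",(246,205,18,17))):
    m=getattr(fit,nm); o=np.zeros_like(m); x,y,w,h=roi; o[y:y+h,x:x+w]=m[y:y+h,x:x+w]; setattr(fit,nm,o)
for y in np.radians(np.arange(-90,90,15)):
    r=minimize(fit.cost,[.453,.2217,y],method="Nelder-Mead",options=dict(initial_simplex=[[.453,.2217,y],[.456,.2217,y],[.453,.2247,y],[.453,.2217,y+.12]],maxiter=70))
    print(round(np.degrees(y)),r.x[:2].round(4),round(np.degrees(r.x[2]),1),round(r.fun,1))
E
python3 fit2.py
python3 - <<'E'
from bench import *
from h import *
s=read_state(); print(R.from_quat(s['eef_rot']).as_matrix().round(3))
E
```

```text
37.0 46.0
-90 [0.4533 0.2218] -119.7 36.6
-75 [0.4535 0.2222] -24.5 29.8
-60 [0.4536 0.2221] -24.6 29.6
-45 [0.4534 0.2216] -23.9 30.3
-30 [0.4532 0.2217] -24.5 30.1
-15 [0.4536 0.2219] -24.7 29.8
0 [0.4534 0.222 ] -25.9 29.9
15 [0.4535 0.2221] -24.6 29.6
30 [0.4532 0.2215] 60.4 36.0
45 [0.4527 0.2205] 60.0 36.3
60 [0.4527 0.2208] 60.6 35.4
75 [0.4528 0.2208] 60.6 35.5
[[-0.    -0.957  0.291]
 [-0.001  0.291  0.957]
 [-1.    -0.    -0.001]]
```

```bash
cat > go.py <<'E'
import sys
from h import *
from bench import read_state
def target(xyz,yawdeg):
    t=np.radians(yawdeg); z=np.array([np.cos(t),np.sin(t),0]); x=np.array([0,0,-1.]); y=np.cross(z,x)
    M=np.stack([x,y,z],1); s=read_state(); A=R.from_quat(s['eef_rot']).as_matrix()
    rv=R.from_matrix(A.T@M).as_rotvec(); d=A.T@(np.array(xyz)-s['ee_pos'])*1000
    print("t %.2f pos"%s['time'],s['ee_pos'].round(4),"jawyaw %.1f"%np.degrees(np.arctan2(A[1,2],A[0,2])),"F",s['ft_force'].round(2),"w",round(s['width'],4))
    print("shift mm",d.round(1),"turn",rv.round(4)); return d,rv
if __name__=="__main__": target([float(v) for v in sys.argv[1:4]],float(sys.argv[4]))
E
python3 go.py .4535 .222 .26 -26
```

```text
t 0.10 pos [0.1815 0.5977 0.2218] jawyaw 73.1 F [-0.23 -0.07 -1.02] w 0.0873
shift mm [ -37.8 -369.4 -280.5] turn [ 1.7298e+00 -9.0000e-04  1.1000e-03]
```

Emit:
arm_command(targets=[[0,-38,-37,-28,0.15,0,0],[0,-38,-74,-56,0.3,0,0],[0,-38,-111,-84,0.45,0,0],[0,-38,-148,-112,0.6,0,0],[0,-38,-185,-140,0.75,0,0],[0,-38,-222,-168,0.9,0,0],[0,-38,-259,-196,1.05,0,0],[0,-38,-296,-224,1.2,0,0],[0,-38,-333,-252,1.35,0,0],[0,-38,-369,-280,1.5,0,0]])

```text
time: 1.1
ee_pos: [0.454, 0.221, 0.2604]
eef_rot: [0.081, 0.702, -0.081, 0.702]
ft_force: [0.4, 0.6, 1.5]
width: 0.0868
```

```bash
python3 go.py .4535 .222 .26 -26
```

```text
t 1.10 pos [0.454  0.221  0.2604] jawyaw -13.2 F [0.41 0.57 1.53] w 0.0868
shift mm [ 0.4  0.8 -0.7] turn [ 2.235e-01 -2.000e-04 -1.000e-04]
```

Emit:
arm_command(targets=[[0,0,1,-1,0.12,0,0],[0,0,1,-1,0.224,0,0],[0,0,1,-1,0.224,0,0],[0,20,1,-1,0.224,0,0],[0,40,1,-1,0.224,0,0],[0,60,1,-1,0.224,0,0],[0,80,1,-1,0.224,0,0],[0,99,1,-1,0.224,0,0],[0,99,1,-1,0.224,0,0],[0,99,1,-1,0.224,0,0]])

```text
time: 2.1
ee_pos: [0.4525, 0.2242, 0.1619]
eef_rot: [0.156, 0.69, -0.156, 0.69]
ft_force: [0.2, 0.7, 0.8]
width: 0.0869
```

```bash
python3 - <<'E'
import cv2
from bench import *
b=camera("side"); cv2.imwrite("pics/g1.png",cv2.resize(b[:,:,::-1][110:220,190:310],None,fx=5,fy=5,interpolation=cv2.INTER_CUBIC))
t=camera("top"); cv2.imwrite("pics/g1t.png",cv2.resize(t[:,:,::-1][170:250,210:310],None,fx=6,fy=6,interpolation=cv2.INTER_CUBIC))
E
python3 go.py .4535 .222 .161 -26
```

```text
t 2.20 pos [0.4531 0.2245 0.1627] jawyaw -25.6 F [ 0.87 -0.21  0.69] w 0.0872
shift mm [ 1.7 -2.1  1.5] turn [ 0.007   0.0007 -0.0014]
```

View pics/g1.png

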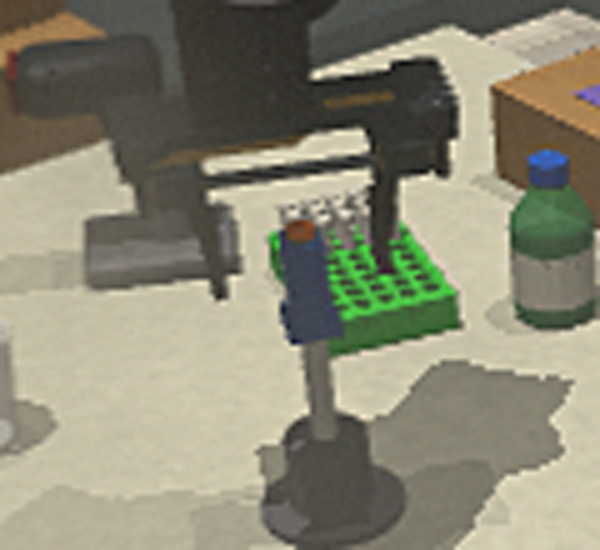

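View pics/g1t.png

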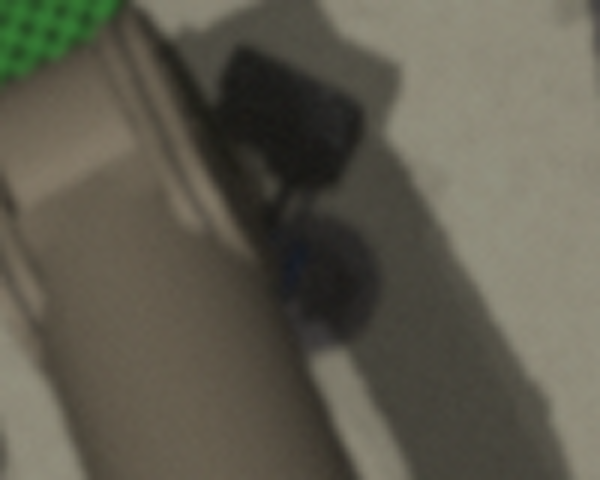

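Emit:
arm_command(targets=[[0,1,-2,1,0,0,0],[120,1,-2,1,0,0,0],[255,1,-2,1,0,0,0],[255,1,-2,1,0,0,0],[255,1,-2,1,0,0,0],[255,1,-2,1,0,0,0],[255,1,-2,1,0,0,0],[255,1,-2,1,0,0,0],[255,1,-2,1,0,0,0],[255,1,-2,1,0,0,0]], newtons=25)

```text
time: 3.2
ee_pos: [0.4526, 0.2219, 0.1605]
eef_rot: [0.157, 0.689, -0.157, 0.689]
ft_force: [1.0, -0.4, -0.6]
width: 0.024
```

```bash
python3 go.py .4535 .222 .161 -26
```

```text
t 3.20 pos [0.4526 0.2219 0.1605] jawyaw -25.7 F [ 0.97 -0.4  -0.61] w 0.024
shift mm [-0.5  0.5  0.8] turn [ 0.0058 -0.     -0.    ]
```

Emit:
arm_command(targets=[[255,-10,0,0,0,0,0],[255,-25,0,0,0,0,0],[255,-40,0,0,0,0,0],[255,-55,0,0,0,0,0],[255,-70,0,0,0,0,0],[255,-80,0,0,0,0,0],[255,-90,0,0,0,0,0],[255,-90,0,0,0,0,0],[255,-90,0,0,0,0,0]])

```text
time: 4.1
ee_pos: [0.4525, 0.2219, 0.2502]
eef_rot: [0.157, 0.69, -0.157, 0.689]
ft_force: [0.3, 0.2, -1.6]
width: 0.0239
```

```bash
python3 go.py .4957 -.1447 .25 9.5
```

```text
t 4.10 pos [0.4525 0.2219 0.2502] jawyaw -25.7 F [ 0.34  0.16 -1.58] w 0.0239
shift mm [ 3.000e-01 -3.117e+02  1.977e+02] turn [-6.137e-01 -3.000e-04  1.000e-04]
```

Emit:
arm_command(targets=[[255,0,-20,13,-0.05,0,0],[255,0,-55,35,-0.11,0,0],[255,0,-95,60,-0.18,0,0],[255,0,-135,86,-0.26,0,0],[255,0,-175,111,-0.34,0,0],[255,0,-215,136,-0.42,0,0],[255,0,-250,159,-0.5,0,0],[255,0,-280,178,-0.56,0,0],[255,0,-300,190,-0.6,0,0],[255,0,-312,198,-0.614,0,0]])

```text
time: 5.1
ee_pos: [0.4953, -0.1475, 0.2499]
eef_rot: [-0.058, 0.705, 0.058, 0.704]
ft_force: [0.0, 0.4, -0.3]
width: 0.0239
```

```bash
cat > look.py <<'E'
import sys
from h import *
from bench import camera,read_state
tag=sys.argv[1]
s=camera("side")[:,:,::-1];t=camera("top")[:,:,::-1]
cv2.imwrite(f"pics/s{tag}.png",s);cv2.imwrite(f"pics/t{tag}.png",t)
cv2.imwrite(f"pics/s{tag}z.png",cv2.resize(s[110:250,290:450],None,fx=5,fy=4.2,interpolation=cv2.INTER_CUBIC))
cv2.imwrite(f"pics/t{tag}z.png",cv2.resize(t[130:220,295:405],None,fx=6.5,fy=6.5,interpolation=cv2.INTER_CUBIC))
E
python3 look.py 2; python3 go.py .4957 -.1447 .1885 9.5
```

```text
t 5.20 pos [ 0.4953 -0.1473  0.2498] jawyaw 9.3 F [ 0.35 -0.1  -1.88] w 0.024
shift mm [61.3  2.5  0.9] turn [-0.0032 -0.0014  0.0007]
```

View pics/s2z.png

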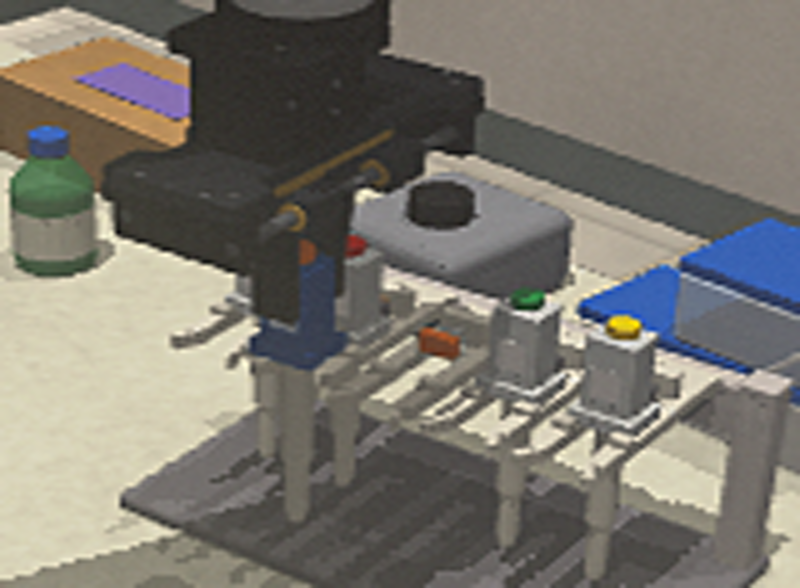

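View pics/t2z.png

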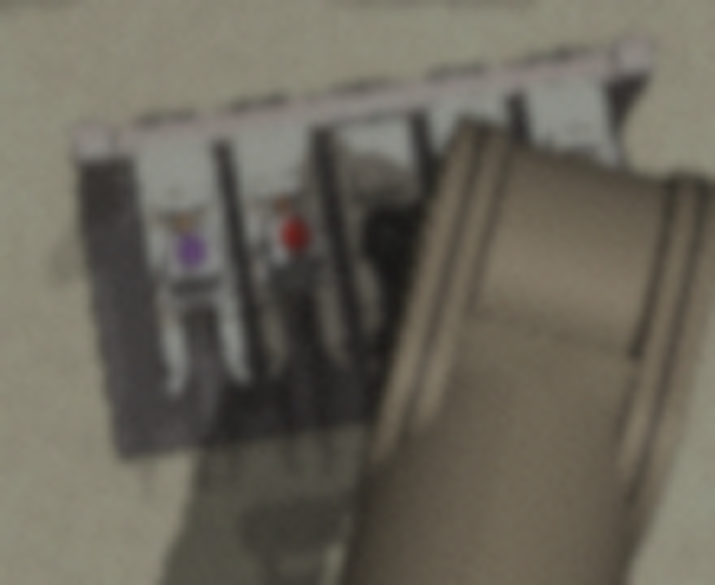

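```bash
cat > ov.py <<'E'
import sys
from h import *
from bench import read_state
im=cv2.imread(sys.argv[1]); dz=.0305
s=read_state(); p=s['ee_pos']; A=R.from_quat(s['eef_rot']).as_matrix(); yaw=np.arctan2(A[1,2],A[0,2])
dx,dy=[float(v)/1000 for v in sys.argv[3:5]] if len(sys.argv)>3 else (0,0)
T=lambda q:(q+[dx,dy,0])@rz(yaw).T+[p[0],p[1],p[2]-dz]
x,y,w,h=290,110,160,140;f=5
I=cv2.resize(im[y:y+h,x:x+w],None,fx=f,fy=f,interpolation=cv2.INTER_CUBIC)
t=np.linspace(0,6.28,24)
cyl=lambda r,z0,z1:np.array([[r*np.cos(q),r*np.sin(q),z] for q in t for z in(z0,z1)])
for pt in(box(-.016,.016,-.018,.018,0,.01),box(-.012,.012,-.014,.014,.01,.06),cyl(.008,-.075,0),cyl(.006,-.12,-.075)):
    q=((proj("side",T(pt))-[x,y]+.5)*f); cv2.polylines(I,[cv2.convexHull(q.astype(np.int32))],True,(0,255,255),1,cv2.LINE_AA)
cv2.imwrite(sys.argv[2],I[100:,:600])
E
python3 ov.py pics/s2.png pics/ov2.png
```

```text
(no output)
```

View pics/ov2.png

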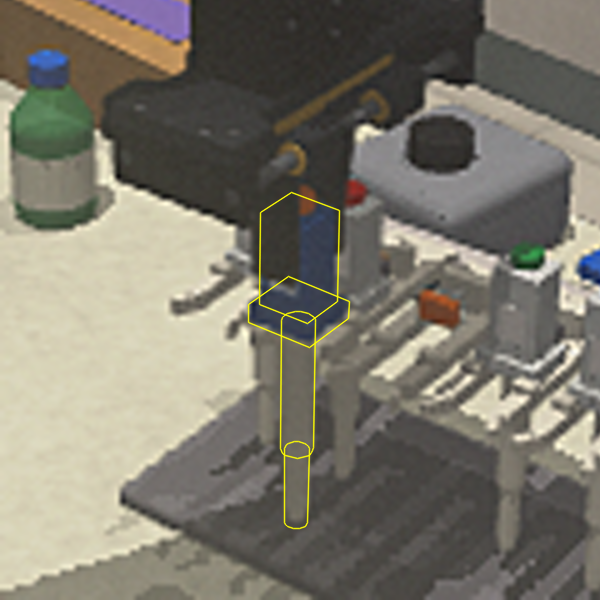

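Run:
```python
from h import *
a=cv2.imread("pics/side0.png");f=10;x,y,w,h=345,175,60,45
I=cv2.resize(a[y:y+h,x:x+w],None,fx=f,fy=f,interpolation=cv2.INTER_CUBIC)
th=np.radians(9.5)
for yy,c in((-.235,(0,255,0)),(-.214,(0,255,0)),(-.2245,(255,0,255))):
    q=np.array([[.583-.059,yy,.15],[.583-.0245,yy,.15],[.583+.008,yy,.15]])@rz(th).T
    u=(proj("side",q)-[x,y]+.5)*f
    cv2.polylines(I,[u.astype(np.int32)],False,c,1,cv2.LINE_AA)
    for k in u: cv2.circle(I,tuple(int(v) for v in k),3,c,-1)
cv2.imwrite("pics/slot.png",I)
```

```text
(no output)
```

View pics/slot.png

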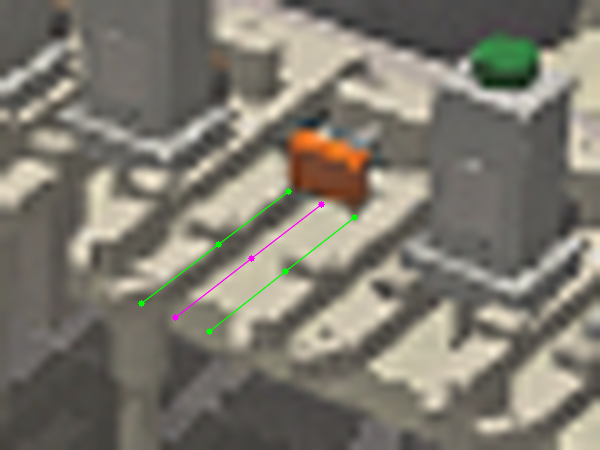

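Emit:
arm_command(targets=[[255,12,1,0,0,0,0],[255,24,2,1,0,0,0],[255,36,2,1,0,0,0],[255,48,2,1,0,0,0],[255,58,2,1,0,0,0],[255,61,2,1,0,0,0],[255,61,2,1,0,0,0],[255,61,2,1,0,0,0]])

```text
time: 6.0
ee_pos: [0.4968, -0.143, 0.1899]
eef_rot: [-0.059, 0.704, 0.059, 0.705]
ft_force: [-0.2, 0.1, -1.6]
width: 0.0237
```

```bash
python3 go.py .4957 -.1447 .1885 9.5
```

```text
t 6.00 pos [ 0.4968 -0.143   0.1899] jawyaw 9.5 F [-0.16  0.12 -1.64] w 0.0237
shift mm [ 1.4 -1.4 -1.4] turn [0.0001 0.0006 0.0001]
```

Emit:
arm_command(targets=[[255,1,-1,5,0,0,0],[255,1,-1,12,0,0,0],[255,1,-1,20,0,0,0],[255,1,-1,28,0,0,0],[255,1,-1,34,0,0,0],[255,1,-1,38,0,0,0],[255,1,-1,40,0,0,0],[255,1,-1,40,0,0,0]])

```text
time: 6.8
ee_pos: [0.5363, -0.1373, 0.1884]
eef_rot: [-0.059, 0.705, 0.059, 0.705]
ft_force: [0.5, 0.2, -0.8]
width: 0.0234
```

```bash
cat >> go.py <<'E'
    s=read_state();p=s['ee_pos'];t=np.radians(9.5);c,q=np.cos(t),np.sin(t);F=s['ft_force']
    print("cradle' x %.1f y %.1f originz %.1f | Fx %.1f Fy %.1f Fz %.1f"%((c*p[0]+q*p[1])*1e3,(-q*p[0]+c*p[1])*1e3,(p[2]-.0305)*1e3,c*F[0]+q*F[1],-q*F[0]+c*F[1],F[2]))
E
python3 look.py 3; python3 go.py .4957 -.1447 .1885 9.5;python3 ov.py pics/s3.png pics/ov3.png
```

```text
File "go.py", line 11
    s=read_state();p=s['ee_pos'];t=np.radians(9.5);c,q=np.cos(t),np.sin(t);F=s['ft_force']
IndentationError: unexpected indent
```

View pics/ov3.png

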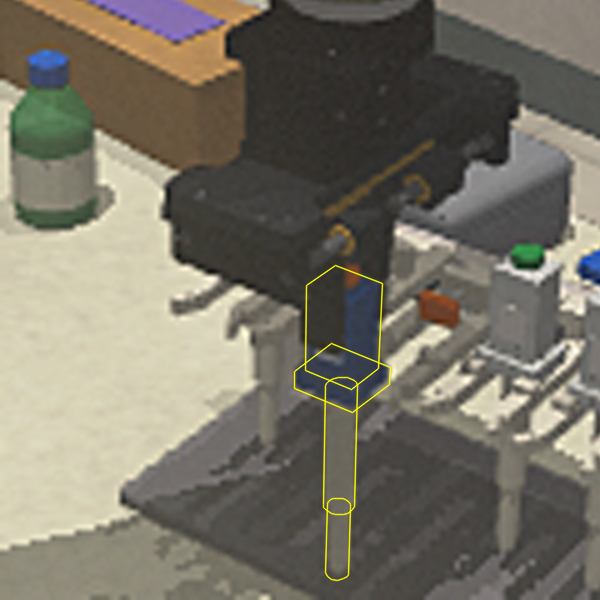

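```bash
python3 - <<'E'
t=open('go.py').read().replace('if __name__=="__main__": target(','if __name__=="__main__":\n    target(');open('go.py','w').write(t)
E
python3 go.py .5 -.1 .1885 9.5
```

```text
t 6.90 pos [ 0.536  -0.1375  0.1885] jawyaw 9.5 F [ 0.22 -0.07 -0.79] w 0.0239
shift mm [  0.   42.9 -29.3] turn [-0.0001 -0.0001 -0.0001]
cradle' x 505.9 y -224.0 originz 158.0 | Fx 0.2 Fy -0.1 Fz -0.8
```

Emit:
arm_command(targets=[[255,0,0,5,0,0,0],[255,0,0,11,0,0,0],[255,0,0,17,0,0,0],[255,0,0,23,0,0,0],[255,0,0,29,0,0,0],[255,0,0,35,0,0,0],[255,0,0,40,0,0,0],[255,0,0,43,0,0,0],[255,0,0,45,0,0,0],[255,0,0,45,0,0,0]])

```text
time: 7.9
ee_pos: [0.5807, -0.1299, 0.1885]
eef_rot: [-0.059, 0.705, 0.059, 0.705]
ft_force: [0.7, -0.2, -2.1]
width: 0.0236
```

```bash
python3 look.py 4; python3 go.py .5 -.1 .1885 9.5;python3 ov.py pics/s4.png pics/ov4.png
```

```text
t 8.00 pos [ 0.5804 -0.13    0.1885] jawyaw 9.5 F [-0.39 -0.27 -1.75] w 0.0243
shift mm [  0.   42.9 -74.3] turn [-0.     -0.0001 -0.0001]
cradle' x 551.0 y -224.0 originz 158.0 | Fx -0.4 Fy -0.2 Fz -1.8
```

View pics/ov4.png

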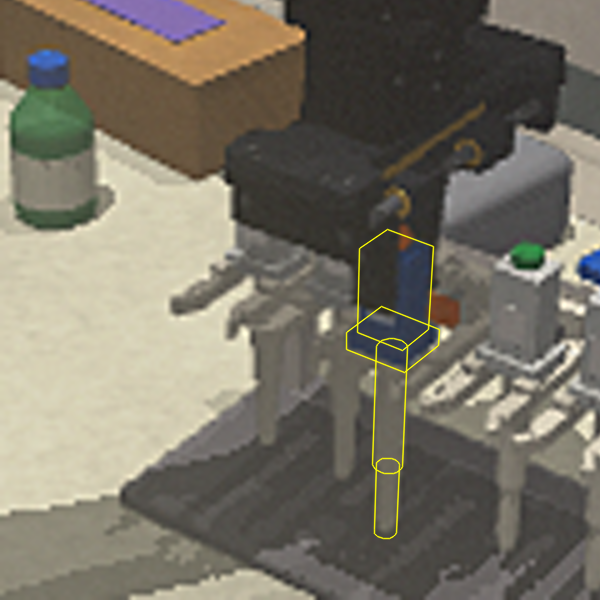

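View pics/s4z.png

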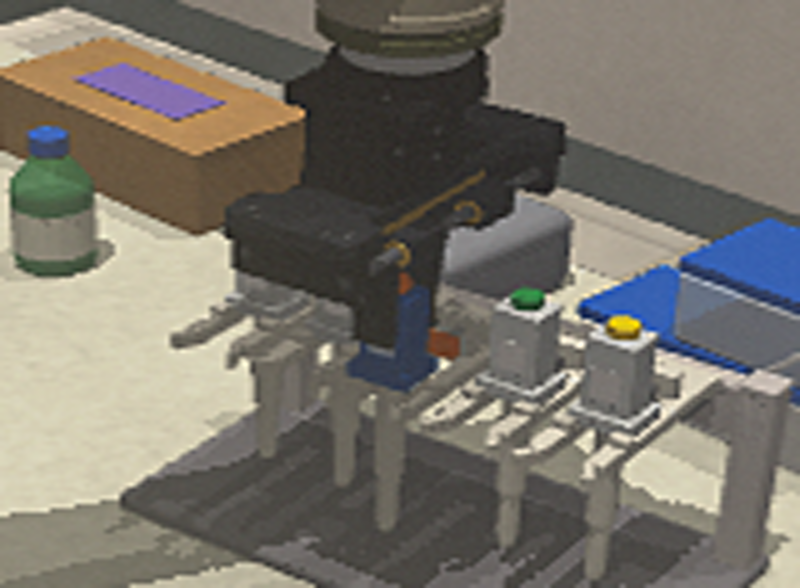

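Emit:
arm_command(targets=[[255,0,0,4,0,0,0],[255,0,0,8,0,0,0],[255,0,0,12,0,0,0],[255,0,0,15,0,0,0],[255,0,0,18,0,0,0],[255,0,0,20,0,0,0],[255,0,0,20,0,0,0]])

```text
time: 8.7
ee_pos: [0.6005, -0.1265, 0.1884]
eef_rot: [-0.059, 0.705, 0.059, 0.705]
ft_force: [0.8, -0.2, -1.9]
width: 0.0239
```

```bash
python3 go.py .5 -.1 .1885 9.5
```

```text
t 8.70 pos [ 0.6005 -0.1265  0.1884] jawyaw 9.5 F [ 0.84 -0.23 -1.91] w 0.0239
shift mm [ -0.1  42.7 -94.7] turn [ 0.0004 -0.0002  0.    ]
cradle' x 571.4 y -223.9 originz 157.9 | Fx 0.8 Fy -0.4 Fz -1.9
```

Emit:
arm_command(targets=[[255,0,0,2,0,0,0],[255,0,0,4,0,0,0],[255,0,0,6,0,0,0],[255,0,0,8,0,0,0],[255,0,0,8,0,0,0],[255,0,0,8,0,0,0]])

```text
time: 9.3
ee_pos: [0.6079, -0.1253, 0.1885]
eef_rot: [-0.059, 0.705, 0.059, 0.704]
ft_force: [-3.7, -0.3, 0.4]
width: 0.024
```

```bash
python3 go.py .5 -.1 .1885 9.5
```

```text
t 9.30 pos [ 0.6079 -0.1253  0.1885] jawyaw 9.5 F [-3.69 -0.3   0.44] w 0.024
shift mm [   0.    42.8 -102.2] turn [ 0.     -0.0006 -0.0002]
cradle' x 578.9 y -223.9 originz 158.0 | Fx -3.7 Fy 0.3 Fz 0.4
```

Emit:
arm_command(targets=[[255,0,0,0,0,0,0]])

```text
time: 9.4
ee_pos: [0.6079, -0.1254, 0.1885]
eef_rot: [-0.059, 0.705, 0.059, 0.705]
ft_force: [-3.3, -0.2, -0.8]
width: 0.0238
```

```bash
python3 go.py .5 -.1 .1885 9.5
```

```text
t 9.40 pos [ 0.6079 -0.1254  0.1885] jawyaw 9.5 F [-3.27 -0.2  -0.8 ] w 0.0238
shift mm [   0.    42.8 -102.3] turn [-0.     -0.0004 -0.0002]
cradle' x 578.9 y -224.0 originz 158.0 | Fx -3.3 Fy 0.3 Fz -0.8
```

Emit:
arm_command(targets=[[255,0,0,1,0,0,0],[255,0,0,2,0,0,0],[255,0,0,2,0,0,0]])

```text
time: 9.7
ee_pos: [0.6101, -0.125, 0.1884]
eef_rot: [-0.059, 0.705, 0.059, 0.705]
ft_force: [-5.4, -0.6, 0.2]
width: 0.0237
```

```bash
python3 go.py .5 -.1 .1885 9.5; python3 look.py 5;  python3 go.py .5 -.1 .1885 9.5;python3 ov.py pics/s5.png pics/ov5.png
```

```text
t 9.70 pos [ 0.6101 -0.125   0.1884] jawyaw 9.5 F [-5.36 -0.63  0.23] w 0.0237
shift mm [  -0.    42.8 -104.4] turn [ 0.0001 -0.0004 -0.0001]
cradle' x 581.1 y -223.9 originz 157.9 | Fx -5.4 Fy 0.3 Fz 0.2
t 9.80 pos [ 0.61   -0.125   0.1885] jawyaw 9.5 F [-5.54 -0.21 -0.49] w 0.0243
shift mm [   0.    42.8 -104.3] turn [ 0.0001 -0.0005 -0.0001]
cradle' x 581.0 y -224.0 originz 158.0 | Fx -5.5 Fy 0.7 Fz -0.5
```

View pics/ov5.png

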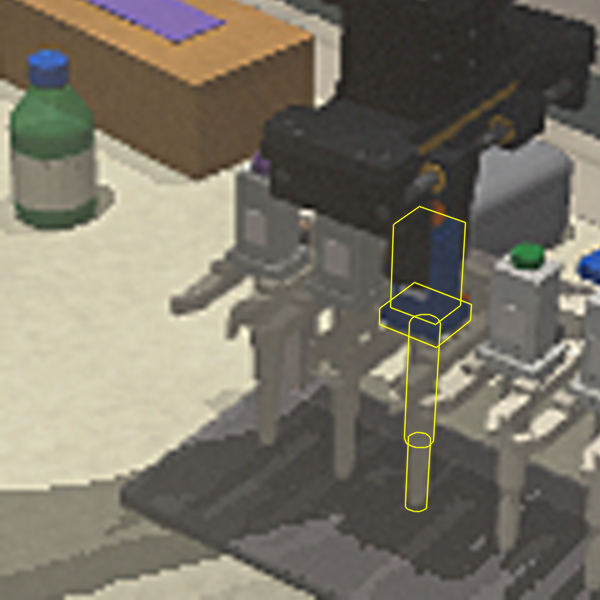

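Emit:
arm_command(targets=[[255,1,0,0.5,0,0,0],[255,2,0,0.5,0,0,0],[255,3,0,0.5,0,0,0],[255,4,0,0.5,0,0,0],[255,4,0,0.5,0,0,0]], newtons=40)

```text
time: 10.3
ee_pos: [0.6104, -0.1252, 0.1844]
eef_rot: [-0.059, 0.705, 0.058, 0.704]
ft_force: [-5.0, -0.9, -0.4]
width: 0.0238
```

```bash
python3 go.py .5 -.1 .1885 9.5
```

```text
t 10.30 pos [ 0.6104 -0.1252  0.1844] jawyaw 9.5 F [-5.01 -0.92 -0.36] w 0.0238
shift mm [  -4.1   43.  -104.7] turn [-0.0002 -0.0006  0.0001]
cradle' x 581.3 y -224.2 originz 153.9 | Fx -5.1 Fy -0.1 Fz -0.4
```

Emit:
arm_command(targets=[[255,1,0,0,0,0,0],[255,2,0,0,0,0,0],[255,2,0,0,0,0,0]])

```text
time: 10.6
ee_pos: [0.6104, -0.1252, 0.1824]
eef_rot: [-0.059, 0.705, 0.058, 0.704]
ft_force: [-5.4, -1.6, 0.6]
width: 0.0239
```

```bash
python3 go.py .5 -.1 .1885 9.5
```

```text
t 10.60 pos [ 0.6104 -0.1252  0.1824] jawyaw 9.5 F [-5.4  -1.62  0.59] w 0.0239
shift mm [  -6.1   43.  -104.7] turn [-0.0002 -0.0006  0.0001]
cradle' x 581.3 y -224.2 originz 151.9 | Fx -5.6 Fy -0.7 Fz 0.6
```

Emit:
arm_command(targets=[[255,1,0,0,0,0,0],[255,1.5,0,0,0,0,0],[255,1.5,0,0,0,0,0]])

```text
time: 10.9
ee_pos: [0.6104, -0.1252, 0.1809]
eef_rot: [-0.059, 0.705, 0.058, 0.705]
ft_force: [-5.4, -1.1, 0.6]
width: 0.0241
```

```bash
python3 go.py .5 -.1 .1885 9.5
```

```text
t 10.90 pos [ 0.6104 -0.1252  0.1809] jawyaw 9.5 F [-5.45 -1.15  0.57] w 0.0241
shift mm [  -7.5   43.  -104.7] turn [-0.0002 -0.0005  0.0001]
cradle' x 581.4 y -224.2 originz 150.4 | Fx -5.6 Fy -0.2 Fz 0.6
```

Emit:
arm_command(targets=[[255,0.5,0,0,0,0,0],[255,1,0,0,0,0,0],[255,1,0,0,0,0,0]])

```text
time: 11.2
ee_pos: [0.6105, -0.1252, 0.1806]
eef_rot: [-0.059, 0.705, 0.058, 0.705]
ft_force: [-7.4, -0.3, 5.3]
width: 0.0235
```

```bash
python3 go.py .5 -.1 .1885 9.5
```

```text
t 11.20 pos [ 0.6105 -0.1252  0.1806] jawyaw 9.5 F [-7.39 -0.25  5.34] w 0.0235
shift mm [  -7.9   43.1 -104.9] turn [-0.0002  0.0001  0.0001]
cradle' x 581.5 y -224.3 originz 150.1 | Fx -7.3 Fy 1.0 Fz 5.3
```

Emit:
arm_command(targets=[[255,0,0,-0.5,0,0,0],[255,0,0,-1,0,0,0],[255,0,0,-1.5,0,0,0],[255,0,0,-1.5,0,0,0]])

```text
time: 11.6
ee_pos: [0.6099, -0.1253, 0.1806]
eef_rot: [-0.059, 0.704, 0.058, 0.705]
ft_force: [0.6, -2.2, 4.8]
width: 0.0233
```

```bash
python3 go.py .5 -.1 .1885 9.5
```

```text
t 11.60 pos [ 0.6099 -0.1253  0.1806] jawyaw 9.5 F [ 0.55 -2.18  4.84] w 0.0233
shift mm [  -8.1   43.1 -104.2] turn [0.0002 0.0019 0.0006]
cradle' x 580.9 y -224.2 originz 150.1 | Fx 0.2 Fy -2.2 Fz 4.8
```

Emit:
arm_command(targets=[[255,0.4,0,0,0,0,0],[255,0.4,0,0,0,0,0]])

```text
time: 11.8
ee_pos: [0.6099, -0.1253, 0.1806]
eef_rot: [-0.059, 0.704, 0.058, 0.705]
ft_force: [-1.0, -1.1, 7.2]
width: 0.0237
```

```bash
python3 look.py 6; python3 go.py .5 -.1 .1885 9.5; python3 ov.py pics/s6.png pics/ov6.png
```

```text
t 11.90 pos [ 0.61   -0.1253  0.1806] jawyaw 9.5 F [-1.4  -1.56  9.26] w 0.0241
shift mm [  -8.1   43.1 -104.3] turn [0.0002 0.0021 0.0005]
cradle' x 580.9 y -224.2 originz 150.1 | Fx -1.6 Fy -1.3 Fz 9.3
```

View pics/ov6.png

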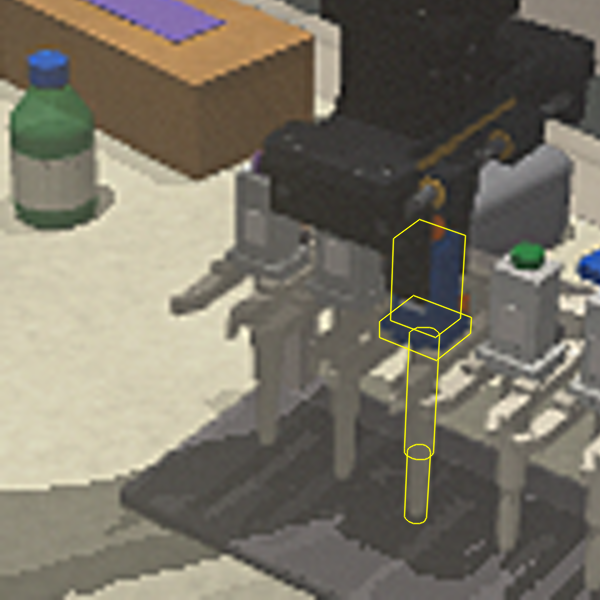

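Emit:
arm_command(targets=[[255,-0.4,0,0,0,0,0],[220,-0.4,0,0,0,0,0],[170,-0.4,0,0,0,0,0],[120,-0.4,0,0,0,0,0],[120,-0.4,0,0,0,0,0],[120,-0.4,0,0,0,0,0],[120,-0.4,0,0,0,0,0]])

```text
time: 12.6
ee_pos: [0.6091, -0.125, 0.1799]
eef_rot: [-0.059, 0.705, 0.059, 0.705]
ft_force: [0.8, 0.1, -0.3]
width: 0.0448
```

```bash
python3 go.py .5 -.1 .1885 9.5; python3 look.py 7; python3 ov.py pics/s7.png pics/ov7.png
```

```text
t 12.60 pos [ 0.6091 -0.125   0.1799] jawyaw 9.5 F [ 0.8   0.09 -0.3 ] w 0.0448
shift mm [  -8.6   42.7 -103.5] turn [ 0.0004 -0.0002 -0.0002]
cradle' x 580.2 y -223.8 originz 149.4 | Fx 0.8 Fy -0.0 Fz -0.3
```

View pics/ov7.png

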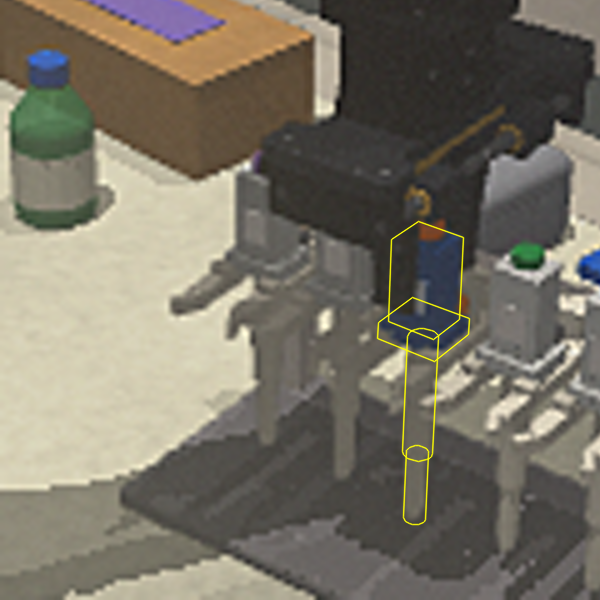

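Emit:
arm_command(targets=[[120,-8,0,0,0,0,0],[120,-18,0,0,0,0,0],[120,-30,0,0,0,0,0],[120,-45,0,0,0,0,0],[120,-60,0,0,0,0,0],[120,-75,0,0,0,0,0],[120,-90,0,0,0,0,0],[120,-100,0,0,0,0,0],[120,-100,0,-20,0,0,0]])

```text
time: 13.6
ee_pos: [0.591, -0.1276, 0.2813]
eef_rot: [-0.06, 0.704, 0.059, 0.705]
ft_force: [0.6, 0.5, -0.3]
width: 0.0463
```

Emit:
arm_command(targets=[[120,0,20,-30,0,0,0],[120,0,50,-60,0,0,0],[120,0,85,-80,0,0,0],[120,0,120,-100,0,0,0],[120,0,160,-110,0,0,0],[120,0,200,-110,0,0,0],[120,0,240,-110,0,0,0],[120,0,270,-110,0,0,0],[120,0,290,-110,0,0,0],[120,0,300,-110,0,0,0]])

```text
time: 14.6
ee_pos: [0.4309, 0.151, 0.2802]
eef_rot: [-0.059, 0.705, 0.059, 0.705]
ft_force: [-0.1, 1.4, -0.2]
width: 0.0462
```

```bash
python3 go.py .5 -.1 .1885 9.5; python3 look.py 8
python3 - <<'E'
from h import *
from scipy.ndimage import label
a=cv2.imread("pics/s8.png");b=cv2.imread("pics/t8.png");a0=cv2.imread("pics/side0.png");b0=cv2.imread("pics/top0.png")
def blob(im,h0,h1,smin,vmin,roi):
    x,y,w,h=roi; H=hsv(im)[y:y+h,x:x+w].astype(int)
    m=(H[...,0]>=h0)&(H[...,0]<=h1)&(H[...,1]>smin)&(H[...,2]>vmin)
    ys,xs=np.nonzero(m); return (xs.mean()+x,ys.mean()+y,len(xs)) if len(xs) else None
rs=(320,150,120,60);rt=(310,145,90,40)
for nm,h0,h1 in(("purple",125,160),("red",0,4),("green",45,90),("yellow",22,32)):
    for A,B in((a0,b0),(a,b)):
        p=blob(A,h0,h1,150 if nm!="purple" else 70,60,rs);q=blob(B,h0,h1,110 if nm!="purple" else 50,50,rt)
        print(nm,p,q, tri(p[:2],q[:2])[0].round(4) if p and q else None)
E
```

```text
t 14.60 pos [0.4309 0.151  0.2802] jawyaw 9.6 F [-0.07  1.39 -0.23] w 0.0462
shift mm [  91.7 -259.    26.1] turn [ 0.0025 -0.0002 -0.    ]
cradle' x 449.9 y 77.8 originz 249.7 | Fx 0.2 Fy 1.4 Fz -0.2
purple (np.float64(342.8333333333333), np.float64(161.83333333333334), 12) (np.float64(324.0), np.float64(168.2), 10) [ 0.5961 -0.0185  0.2171]
purple (np.float64(342.84615384615387), np.float64(162.0), 13) (np.float64(339.75), np.float64(166.95), 20) [ 0.5803 -0.0596  0.2433]
red (np.float64(359.3809523809524), np.float64(167.9047619047619), 21) (np.float64(340.0), np.float64(165.5), 12) [ 0.6059 -0.0716  0.2163]
red (np.float64(359.45454545454544), np.float64(167.95454545454544), 22) (np.float64(340.0), np.float64(165.5), 12) [ 0.606  -0.0716  0.2161]
green (np.float64(395.0), np.float64(179.5), 4) (np.float64(371.6666666666667), np.float64(160.66666666666666), 3) [ 0.6236 -0.1772  0.219 ]
green (np.float64(395.0), np.float64(179.5), 4) (np.float64(372.0), np.float64(160.5), 2) [ 0.6236 -0.1779  0.2194]
yellow (np.float64(414.38461538461536), np.float64(187.23076923076923), 26) (np.float64(388.0), np.float64(158.0), 9) [ 0.6333 -0.2314  0.2167]
yellow (np.float64(414.53846153846155), np.float64(187.34615384615384), 26) (np.float64(388.0), np.float64(158.0), 9) [ 0.6335 -0.2316  0.2163]
```

View pics/s8z.png

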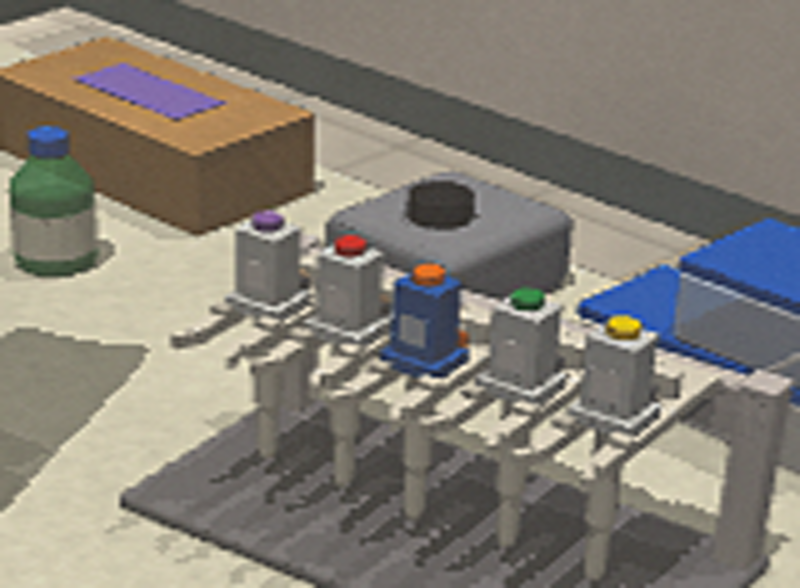

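View pics/t8z.png

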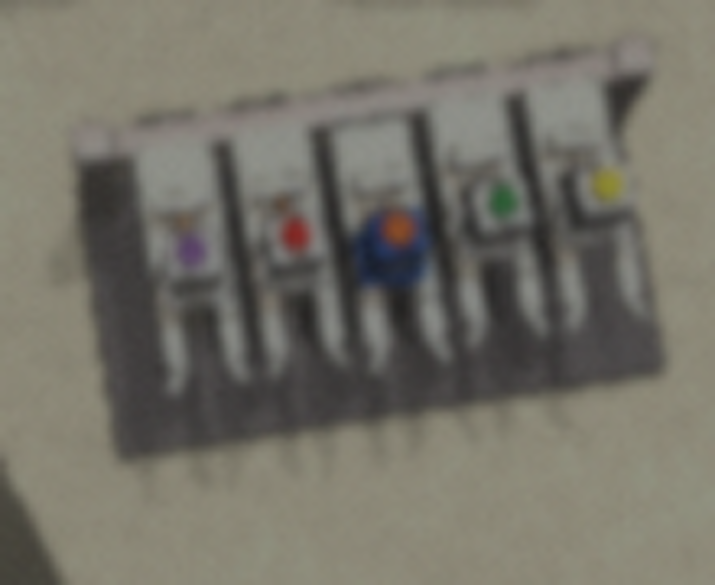

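Run:
```python
from h import *
a=cv2.imread("pics/s8.png");b=cv2.imread("pics/t8.png")
def blob(im,h0,h1,smin,vmin,roi):
    x,y,w,h=roi; H=hsv(im)[y:y+h,x:x+w].astype(int)
    m=(H[...,0]>=h0)&(H[...,0]<=h1)&(H[...,1]>smin)&(H[...,2]>vmin)
    ys,xs=np.nonzero(m); return (xs.mean()+x,ys.mean()+y,len(xs))
p=blob(a,5,16,150,80,(370,170,12,12));q=blob(b,2,16,110,60,(350,158,12,12));r=blob(b,125,160,50,50,(318,160,12,16));print(p,q)
x=tri(p[:2],q[:2]);print(x); t=np.radians(9.5);print((rz(-t)@x[0]).round(4), "purple",r)
```

```text
(np.float64(375.1923076923077), np.float64(174.92307692307693), 26) (np.float64(355.75), np.float64(164.66666666666666), 12)
(array([ 0.6097191 , -0.12417338,  0.21553054]), array([-0.10834007,  0.02459756]), array([ 0.05494178, -0.06528415]))
[ 0.5809 -0.2231  0.2155] purple (np.float64(324.0), np.float64(168.2), 10)
```

```bash
python3 -c "
from bench import *
print(close_job())"
```

```text
the job is handed in; nothing more can be done
None
```

The blue pipette now hangs released in the empty middle cradle, and I handed the job in at about 14.7 s of the 61 s allowed. `close_job` gives no verdict, so the evidence below is my own.

**Getting it there:**
- I gripped it across the 24 mm handle faces; the gripper opening read 24.0 mm.
- I drew it out of the pot and slid it in about 8 mm above the fork.
- By feel, the keeper contact began near 9.6 mm before my final push position, so I pushed it about that far at 5 to 6 N.
- Pressing down met no resistance until the flange was at fork height, where it landed at z 150.1 mm against a nominal 150.
- I backed off until the flange rested on the lip, pressed with about 9 to 11 N, and let go.
- The highest force reading during seating was about 11 N once the pipette's weight is allowed for, against the 25 N limit.

**Last checks:**
- **Blue pipette:** it looks upright in line with its neighbours. Its button is about 1 mm from the slot's middle and at the right height, within about 1 mm.
- **Neighbours:** their buttons are within 1 mm of where they started.
- **One disagreement:** my first purple-button check in the final picture was off because it also picked up the blue handle. Restricted to the right area, it gave the same pixel as at the start.
- **Bottle, beaker and vials:** I did not measure these at the end. Nothing came near them, and the bottle looks unmoved in the last picture.

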